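# Swap three bench fixtures round between their trays

## Robot

A 6-joint arm with a two-finger parallel gripper is mounted at the origin on the work surface. World frame = base frame: x ahead of the robot, y to its left, z up, the work surface at z = 0. Lengths are in mm, angles in rad, forces in N, time in s.
With the tool pointing down it reaches from about 300 to 775 mm from the base axis. Payload 14.6 kg.
Tool frame: the origin (TCP) lies on the centre line of the jaws, within the pads' length; the fingertips stand manip.finger_overhang ahead of it and the grasp point (between the pads) lies 11 mm behind it (manip.finger_overhang is the distance from the TCP to the fingertips, in mm); y points along the fingers, x is the direction in which the jaws open and shut, and the axes are right-handed (so a half turn about y gives the same grasp; the last joint's range is limited). The gripper opens to 94 mm and grips with 3 to 60 N. Pads are 16 mm wide; open, the fingers measure 119 mm over their backs; the gripper's body (75 mm by 177 mm) begins 78 mm behind the grasp point.
Start: joints at [1.156, 0.3, 1.521, -0, 1.321, -0.067], TCP at [187.454, 517.059, 213.446] pointing down, gripper open.
Joint ranges: [-3.03, 3.03], [-0.79, 2.21], [0.23, 2.52], [-1.04, 4.18], [0, 3.07], [-2.55, 2.55]. Speed limits (rad/s): [2.22, 2.22, 2.57, 3.14, 3.14, 3.14].

## Interface

Orientations are given as [roll, pitch, yaw] about the fixed x, y, z axes, in that order (R = Rz(yaw) Ry(pitch) Rx(roll)).
In Python, from cell import monitor, viewer, ticket, manip gives the robot as it stands.
- The arm moves only by the shell command python3 -m jog 'ROWS' [FORCE]. ROWS is JSON, a list of rows, each an object of numbers: "grip": the finger opening in cm, from 0 to 9.4; "dx", "dy", "dz": the shift along the tool's x, y, z in cm; "spin": the turn about the tool's y in degrees. In form: [{"grip": .., "dx": .., "dy": .., "dz": .., "spin": ..}, ...]. A call has 1 to 20 rows; each row is the pose to reach, as a shift and turn from the pose commanded when the call began, along the tool's axes at that moment; what a row does not reach only later rows make up. A row lasts 1/8 s, in which the tool goes at most 62.5 mm and 10.7 degrees, less where a joint would pass 70% of its speed; a pose out of reach is approached as far as the arm can. A call with a gripper value outside its range is refused whole. The fingers move at their own pace and stop on an object; FORCE is the grip in N (left out, the last holds). Time passes only in rows, so rows that repeat a pose let the fingers close. It gives the time, the measured TCP pose, the force and the opening at its end, in the units of the state.
- monitor.read_state(): the state, without advancing time (a new reading comes with each control period).
- viewer.camera(name): name is "scene" or "top" or "wrist"; returns a dict with "color" (384x512x3 uint8, red, green, blue), "vertical_fov" (degrees; the focal length in pixels is half the picture's height over the tangent of half this angle, whatever the lens; pixels are square), "cx", "cy" (the principal point, pixels), "k1" (the pictures are not rectified: a ray, as slopes to the right and down, at radius r is drawn at 1 + k1 r^2 times it, then the intrinsics apply), "rvec" (rotation vector, rad) and "tvec" (3), from world to camera coordinates, as OpenCV has them. Camera axes: x right, y down, z forward; pixel columns grow to the right and rows downward; lengths in mm; the calibration is good to about 2 mm. A picture is of the moment at which its call begins. There is no depth.
- ticket.sign_off(): hands the job in, once; it reports no verdict.
The state is a dict: "clock": time; "joints": joint angles; "qd": joint speeds; "effort": joint torques, N m; "eef_pos": TCP position; "eef_rot": TCP orientation; "wrist_force": force on the tool from outside, world axes, zero at the start; "moment": the same for the moment, N m; "finger_gap": finger opening in mm.
Only numpy, scipy, OpenCV 4.12 (cv2) and the standard library are available. Lean on these libraries where they do the work, as an engineer would, in place of code of your own. Each camera call takes 0.05 s, during which the arm holds its last target. There are 200 camera calls.

## Task

The three fixtures on this training bench stand in one another's trays. Using the empty cork mat as the free spot on the way, move them round so that the white notched block lies lengthwise along the long tray, the metal cup stands in the round tray and the pin stand in the square tray, each upright and in the middle of its tray, to within about a centimetre. The bare bench is not clean, so set the fixtures down only in the trays and on the mat, and leave the jar, the screwdriver and the black case where they are.

Things in the scene. Friction and masses are not known exactly. Their poses are not given: they have to be found in the camera images.
- block_mid (a point): loose white plastic holding block, 80 mm long (its x axis) x 40 mm wide (y) x 50 mm tall, about 0.14 kg, with a 20 mm wide, 12 mm deep notch across the middle of its top and a 16 mm wide, 12 mm deep notch down each end; its two long sides are flat, 38 mm tall at the middle; at the start it stands in the round tray. The point is its centre, 25 mm above its underside; z up
- cup_mid (a point): loose open metal cup, a plain aluminium cylinder 52 mm in diameter and 50 mm tall, wall 4 mm, mouth up, about 0.12 kg; at the start it stands in the square tray. The point is its centre, 25 mm above its underside; z up
- stand_mid (a point): loose pin stand: a grey plastic block 46 x 46 mm (sides along its x and y axes) and 44 mm tall, about 0.20 kg, with four thin brass pins with white bead heads sticking up from its top to 63 mm above its underside, within the middle 34 mm; at the start it stands in the long tray. The point is the centre of the block without the pins, 22 mm above its underside; z up
- long_tray: fixed rectangular dark steel tray, 150 mm long (its x axis) x 84 mm wide (y); its floor is 6 mm above the bench and its 3 mm thick rim is 9 mm above the bench. The origin is its centre at bench height; place of the white block at the end
- round_tray: fixed round dark steel tray, 120 mm in diameter; floor 6 mm and 3 mm thick rim 9 mm above the bench. The origin is its centre at bench height; place of the cup at the end
- square_tray: fixed square dark steel tray, 104 x 104 mm; floor 6 mm and 3 mm thick rim 9 mm above the bench. The origin is its centre at bench height; place of the pin stand at the end
- cork_mat: fixed square cork mat, 100 x 100 mm and 6 mm thick, without a rim, empty at the start: the free spot. The origin is its centre at bench height, 6 mm below its top
- jar: loose amber glass jar with a black cap, 48 mm in diameter, 70 mm tall, on the bench on the far side of the trays; to be left alone. The origin is the centre of its underside
- driver: loose screwdriver, 150 mm long, lying on the bench on the far side of the trays; to be left alone. The origin is at bench height under the tool; x runs along it from handle to tip
- case: closed black case, 70 x 120 x 30 mm tall, on the bench on the far side of the trays; to be left alone. The origin is the centre of its underside

How it is judged:
By the outcome, as a careful person would: the job done as asked, in the order asked, and still so for the second after the job is handed in, with the robot touching nothing.
It also fails if it takes over 112 s, if anything falls off the work surface, if the arm or the gripper's body presses on something with over 40 N, if the wrist force passes 120 N, or if a joint passes its speed limit or range.

## Working session

There is one attempt and no reset: what is moved stays moved. The work goes in short steps, Python scripts to look and compute and a shell command to move; the robot and the scene stay as the last step left them, time stands still between calls to the robot, and variables do not carry over. Pictures are saved under pics/ and viewed, about 12 in all and at most 16, crops included, and the job is handed in when it is done.

```bash
ls; mkdir -p pics
python3 - <<'E'
from cell import monitor, viewer, manip
import cv2, numpy as np, pickle
print(monitor.read_state()); print([ (k,getattr(manip,k)) for k in dir(manip) if not k.startswith('__')])
C={}
for n in("scene","top","wrist"):
    c=viewer.camera(n); C[n]=c
    print(n,{k:v for k,v in c.items() if k!='color'})
    cv2.imwrite(f'pics/{n}0.png',c['color'][:,:,::-1])
pickle.dump(C,open('c0.pkl','wb'))
E
```

```text
pics
{'clock': 0.0, 'joints': array([ 1.15642238e+00,  3.00475976e-01,  1.52155444e+00, -4.03273935e-05,
        1.32070463e+00, -6.66042581e-02]), 'qd': array([ 8.83135278e-04,  6.02696530e-05,  1.64986113e-03,  1.07154222e-03,
        2.36464132e-04, -3.70536877e-04]), 'effort': array([ 7.47041622e-05, -5.31801081e+01, -3.52738810e+01,  7.07524410e-02,
        2.43816606e-02,  6.87772672e-05]), 'eef_pos': array([187.35684748, 516.84438872, 212.89491999]), 'eef_rot': array([-1.57075927e+00,  1.14246180e-03,  1.22303666e+00]), 'wrist_force': array([-0.00930209,  0.81417328, -0.16838054]), 'moment': array([-0.03925061,  0.04100301,  0.01497378]), 'finger_gap': 93.8869296334741}
[('Unreachable', <class 'cell.Unreachable'>), ('finger_overhang', 8.0)]
scene {'vertical_fov': 48.523874339166284, 'cx': 253.91412993983968, 'cy': 187.96083961739166, 'k1': -0.07972880071394264, 'rvec': array([ 1.91738978,  1.37408009, -0.64288779]), 'tvec': array([-216.06651116, -345.47271104, 1418.78298984])}
top {'vertical_fov': 57.15589197602582, 'cx': 254.3574095512359, 'cy': 194.55192993129583, 'k1': -0.024989714246199002, 'rvec': array([ 2.15944297, -2.21688181,  0.03576661]), 'tvec': array([ 22.35715265, 596.15751428, 920.93858575])}
wrist {'vertical_fov': 65.39451221402808, 'cx': 249.22392777334753, 'cy': 195.11658526813926, 'k1': -0.06557084801473731, 'rvec': array([-2.40170823, -1.68495363, -0.20521453]), 'tvec': array([-548.55016752,  -24.94618907,  390.40838555])}
```

View pics/top0.png

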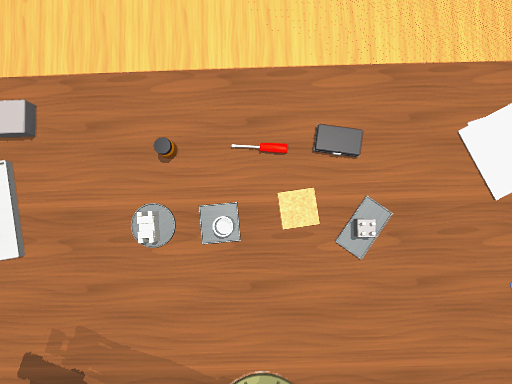

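View pics/scene0.png

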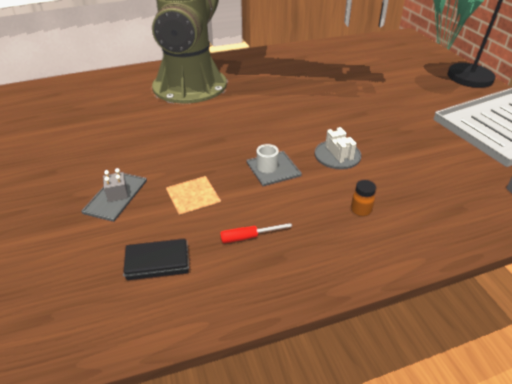

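View pics/wrist0.png

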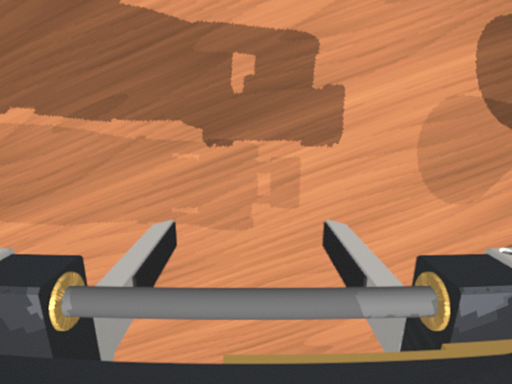

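```bash
cat > h.py <<'E'
import cv2, numpy as np
def K(c):
    h=c['color'].shape[0]; f=h/2/np.tan(np.radians(c['vertical_fov']/2))
    return np.array([[f,0,c['cx']],[0,f,c['cy']],[0,0,1.]])
def dist(c): return np.array([c['k1'],0,0,0.])
def cast(c,px,z):
    "pixels -> world points on plane z"
    u=cv2.undistortPoints(np.asarray(px,float).reshape(-1,1,2),K(c),dist(c)).reshape(-1,2)
    R=cv2.Rodrigues(c['rvec'])[0]; o=-R.T@c['tvec']; d=np.c_[u,np.ones(len(u))]@R
    return o+d*((z-o[2])/d[:,2])[:,None]
def proj(c,P): return cv2.projectPoints(np.asarray(P,float).reshape(-1,1,3),c['rvec'],c['tvec'],K(c),dist(c))[0].reshape(-1,2)
def blobs(mask,amin=150):
    m=cv2.morphologyEx(mask.astype(np.uint8),cv2.MORPH_CLOSE,np.ones((5,5)))
    return [k for k in cv2.findContours(m,cv2.RETR_EXTERNAL,cv2.CHAIN_APPROX_NONE)[0] if cv2.contourArea(k)>amin]
def rect(c,k,z):
    "min area rectangle of contour in world xy: centre, sides, direction of the longer side (deg)"
    P=cast(c,k.reshape(-1,2),z)[:,:2].astype(np.float32); (m,s,a)=cv2.minAreaRect(P)
    if s[0]<s[1]: s=s[::-1]; a+=90
    return np.round(m,1),np.round(s,1),round((a+90)%180-90,1)
E
python3 - <<'E'
import pickle; from h import *
c=pickle.load(open('c0.pkl','rb'))['top']; im=c['color']; hsv=cv2.cvtColor(im,cv2.COLOR_RGB2HSV)
for p in [(145,240),(215,235),(145,228),(350,240),(300,208),(366,228),(223,227),(150,60+200)]: print(p,im[p[1],p[0]],hsv[p[1],p[0]])
m=(hsv[...,1]<70); m[:160]=0; m[300:]=0; m[:,:100]=0; m[:,420:]=0
for k in blobs(m,300): print('tray',k.reshape(-1,2).mean(0),*rect(c,k,8),cv2.contourArea(k))
m=(hsv[...,0]<32)&(hsv[...,0]>15)&(hsv[...,2]>190); m[:160]=0; m[300:]=0
for k in blobs(m,300): print('mat',k.reshape(-1,2).mean(0),*rect(c,k,6))
m=(im.min(2)>140); m[:160]=0; m[300:]=0; m[:,:100]=0; m[:,420:]=0
for k in blobs(m,60): print('white',k.reshape(-1,2).mean(0),*rect(c,k,56))
E
```

```text
(145, 240) [142 140 130] [ 25  22 142]
(215, 235) [ 97 101 103] [100  15 103]
(145, 228) [247 247 247] [  0   0 247]
(350, 240) [162 168 167] [ 85   9 168]
(300, 208) [247 230 145] [ 25 105 247]
(366, 228) [228 222 221] [  4   8 228]
(223, 227) [247 247 247] [  0   0 247]
(150, 260) [168 104  64] [ 12 158 168]
tray [152.72  225.128] [522.6 280.9] [119.2 117.9] 89.1 1505.5
tray [219.34666667 222.88      ] [523.9 102.8] [103.8 103.6] -86.2 1433.0
tray [363.52112676 227.02112676] [ 503.  -280.8] [150.4  85.4] -36.5 1756.0
mat [298.0915493  208.24647887] [ 557.8 -108.7] [99.4 98.7] -83.1
mat [  5.63888889 212.125     ] [575.4 680.9] [271.6  51. ] 0.5
white [152.18181818 225.18939394] [525.3 267.4] [110.6 109.2] 88.7
white [219.17647059 222.75163399] [525.8  97.3] [97.7 97.2] -86.1
white [365.2625 226.7375] [ 505.5 -267.9] [141.5  79.5] -36.5
white [298.1971831  208.04225352] [ 557.6 -103.7] [92.5 92.5] 6.8
```

Run:
```python
import pickle; from h import *
C=pickle.load(open('c0.pkl','rb'));c=C['top']; im=c['color']
m=(im.min(2)>195); m[:160]=0; m[300:]=0; m[:,:100]=0; m[:,420:]=0
for k in blobs(m,20):
  for z in (56,): print('white',k.reshape(-1,2).mean(0),*rect(c,k,z))
w=C['wrist'];R=cv2.Rodrigues(w['rvec'])[0];print('cam',-R.T@w['tvec'],'fwd',R[2],'right',R[0])
print(cast(w,[(256,192),(256,60),(40,60),(470,60)],0), proj(w,[187,517,213]))
t=im[190:265,120:400]; cv2.imwrite('pics/t1.png',cv2.resize(t,None,fx=2.8,fy=2.8,interpolation=cv2.INTER_CUBIC)[:,:,::-1])
```

```text
white [366.33846154 227.86153846] [ 503.9 -274.3] [43.4 42.7] 88.5
white [222.26315789 225.8245614 ] [517.2  89.1] [50.7 50.4] 55.0
white [144.81981982 226.41441441] [519.8 286.5] [79.8 45.4] 4.1
cam [120.906045   540.17298491 384.11349989] fwd [ 0.22698667 -0.08357528 -0.97030522] right [ 0.34046374  0.94025669 -0.00134132]
[[209.81884278 516.9435145    0.        ]
 [ 55.83612208 571.86672707   0.        ]
 [-41.2894581  320.83824193   0.        ]
 [140.95741297 825.91759154   0.        ]] [[250.76422276 238.48469289]]
```

View pics/t1.png

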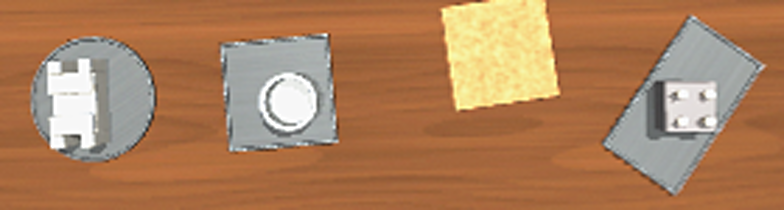

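```bash
cat >> h.py <<'E'
def go(x,y,z,yaw):
    "print shift (cm) and spin (deg) from the present pose to TCP x,y,z (mm), yaw (deg) with tool down"
    from cell import monitor
    s=monitor.read_state(); from scipy.spatial.transform import Rotation as Ro
    R=Ro.from_euler('xyz',s['eef_rot']).as_matrix(); d=R.T@(np.array([x,y,z])-s['eef_pos'])/10
    y0=np.degrees(np.arctan2(R[1,0],R[0,0]))
    print('pose',s['eef_pos'].round(1),'yaw',round(y0,2),'gap',round(s['finger_gap'],1),'t',round(s['clock'],2),'F',s['wrist_force'].round(1))
    print('dx %.2f dy %.2f dz %.2f spin %.1f'%(*d,-((yaw-y0+90)%180-90)))
def shot(tag):
    from cell import viewer
    c=viewer.camera('wrist'); cv2.imwrite(f'pics/{tag}.png',c['color'][:,:,::-1]); return c
E
python3 -c "
from h import *; go(520,286.5,140,94)"
```

```text
pose [187.4 516.9 213. ] yaw 70.07 gap 93.9 t 0.15 F [ 0.4 -0.1  0.3]
dx -10.32 dy 7.31 dz -39.12 spin -23.9
```

```bash
python3 -m jog '[{"grip":9.4,"dx":-10.3,"dy":7.3,"dz":-39.1,"spin":-24},{"grip":9.4,"dx":-10.3,"dy":7.3,"dz":-39.1,"spin":-24},{"grip":9.4,"dx":-10.3,"dy":7.3,"dz":-39.1,"spin":-24},{"grip":9.4,"dx":-10.3,"dy":7.3,"dz":-39.1,"spin":-24},{"grip":9.4,"dx":-10.3,"dy":7.3,"dz":-39.1,"spin":-24},{"grip":9.4,"dx":-10.3,"dy":7.3,"dz":-39.1,"spin":-24},{"grip":9.4,"dx":-10.3,"dy":7.3,"dz":-39.1,"spin":-24},{"grip":9.4,"dx":-10.3,"dy":7.3,"dz":-39.1,"spin":-24},{"grip":9.4,"dx":-10.3,"dy":7.3,"dz":-39.1,"spin":-24},{"grip":9.4,"dx":-10.3,"dy":7.3,"dz":-39.1,"spin":-24},{"grip":9.4,"dx":-10.3,"dy":7.3,"dz":-39.1,"spin":-24}]' 20
python3 - <<'E'
from h import *
go(520,286.5,20,94); c=shot('w1')
m=(c['color'].min(2)>200)
for k in blobs(m,300): print(k.reshape(-1,2).mean(0),*rect(c,k,56))
E
```

```text
clock: 1.52
eef_pos: [519.4, 287.7, 140.8]
eef_rot: [-1.571, -0.0, 1.643]
wrist_force: [-0.3, 0.4, 0.4]
finger_gap: 94.3
pose [519.4 287.7 140.8] yaw 94.15 gap 94.3 t 1.52 F [-0.3  0.4  0.4]
dx -0.13 dy 12.08 dz -0.04 spin 0.1
[ 97.20454545 197.77272727] [523.5 138.3] [70.2 60.8] -87.7
[249.74848485 201.33030303] [518.4 287.8] [80.1 71.3] 2.3
[ 31.19354839 181.80645161] [514.9  88.3] [52.2 52.1] -45.0
```

View pics/w1.png

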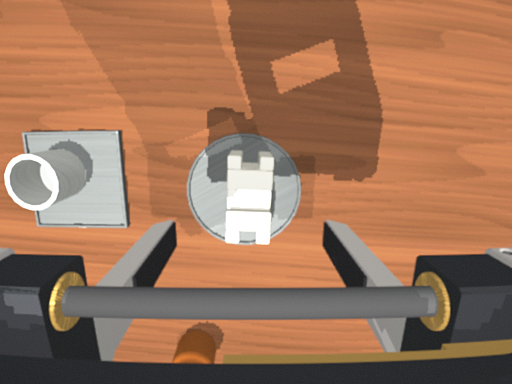

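Run:
```python
from h import *
c=shot('w1b'); g=c['color'].min(2)
L=[];Rr=[]
for r in list(range(153,170,2))+list(range(212,242,2)):
    x=np.where(g[r,205:300]>195)[0]+205
    if len(x): L.append((x[0]-.5,r));Rr.append((x[-1]+.5,r))
L=cast(c,L,56);Rr=cast(c,Rr,56)
for a,b in zip(L,Rr): print(a[:2].round(1),b[:2].round(1),((a+b)/2)[1].round(1),(a-b)[1].round(1))
```

```text
[480.1 245.7] [480.1 246.5] 246.1 -0.9
[480.4 265.4] [477.6 303.8] 284.6 -38.4
[483.5 245.8] [479.3 304.8] 275.3 -59.0
[483.9 265.6] [481. 305.] 285.3 -39.4
[485.6 265.7] [482.7 305.1] 285.4 -39.4
[488.7 246. ] [484.4 305.3] 275.7 -59.3
[489.  265.9] [486.2 304.6] 285.2 -38.7
[490.7 266.9] [488.  304.8] 285.8 -37.9
[530.6 253.8] [526.8 305.6] 279.7 -51.8
[532.7 250.3] [528.3 312. ] 281.2 -61.7
[534.8 247.7] [530.1 313.1] 280.4 -65.4
[535.4 265.7] [531.9 313.3] 289.5 -47.6
[537.3 265.8] [533.3 320.7] 293.3 -54.9
[539.5 262.3] [535.  323.6] 293.0 -61.3
[541.6 258.8] [537.4 317.5] 288.1 -58.7
[543.9 254.4] [539.4 315.9] 285.1 -61.5
[545.9 253.5] [541.5 314.2] 283.9 -60.7
[547.7 255.4] [543.1 318. ] 286.7 -62.6
[549.3 260.1] [545.2 315.5] 287.8 -55.4
[551.  262.9] [547.4 313. ] 287.9 -50.1
[552.7 266.6] [549.5 310.4] 288.5 -43.8
[554.6 266.7] [551.6 308.8] 287.7 -42.0
[556.7 265.9] [553.6 308. ] 287.0 -42.1
```

```bash
python3 -m jog '[{"grip":9.4,"dx":-0.13,"dy":4,"dz":0.1,"spin":2.6},{"grip":9.4,"dx":-0.13,"dy":8,"dz":0.1,"spin":2.6},{"grip":9.4,"dx":-0.13,"dy":11,"dz":0.1,"spin":2.6},{"grip":9.4,"dx":-0.13,"dy":12,"dz":0.1,"spin":2.6},{"grip":9.4,"dx":-0.13,"dy":12,"dz":0.1,"spin":2.6},{"grip":3.5,"dx":-0.13,"dy":12,"dz":0.1,"spin":2.6},{"grip":3.5,"dx":-0.13,"dy":12,"dz":0.1,"spin":2.6},{"grip":3.5,"dx":-0.13,"dy":12,"dz":0.1,"spin":2.6},{"grip":3.5,"dx":-0.13,"dy":12,"dz":0.1,"spin":2.6},{"grip":3.5,"dx":-0.13,"dy":12,"dz":0.1,"spin":2.6},{"grip":3.5,"dx":-0.13,"dy":12,"dz":0.1,"spin":2.6},{"grip":3.5,"dx":-0.13,"dy":12,"dz":0.1,"spin":2.6}]' 20
python3 - <<'E'
from h import *
go(519,286.5,100,92); c=shot('w2')
E
```

```text
clock: 3.12
eef_pos: [519.1, 285.6, 20.5]
eef_rot: [-1.571, -0.0, 1.596]
wrist_force: [0.1, 0.8, 0.0]
finger_gap: 39.8
pose [519.1 285.6  20.5] yaw 91.47 gap 39.8 t 3.12 F [0.1 0.8 0. ]
dx 0.09 dy -7.95 dz 0.00 spin -0.5
```

View pics/w2.png

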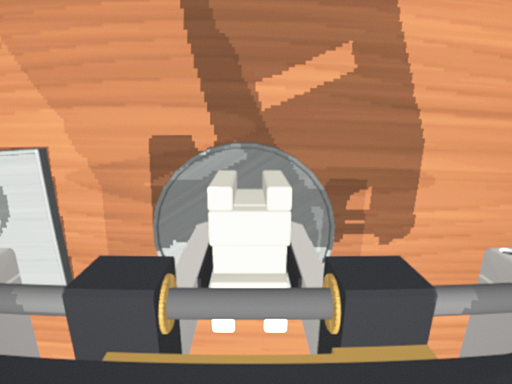

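```bash
python3 - <<'E'
from h import *
from cell import viewer
c=viewer.camera('wrist'); print(cast(c,[(208,172),(291,172),(250,172),(212,332),(288,332)],56).round(1))
go(557.8,-108.7,140,97)
E
python3 -m jog '[{"grip":3.5,"dy":-2},{"grip":3.5,"dy":-5},{"grip":3.5,"dy":-9},{"grip":3.5,"dy":-12},{"grip":3.5,"dy":-12}]'
python3 - <<'E'
from h import *
go(557.8,-108.7,140,97)
E
```

```text
[[471.7 264.7  56. ]
 [470.7 302.8  56. ]
 [471.2 284.   56. ]
 [558.3 265.9  56. ]
 [557.3 306.7  56. ]]
pose [519.  285.6  20.4] yaw 91.47 gap 40.1 t 3.23 F [-0.4  0.3  0.1]
dx -39.52 dy -11.96 dz -2.86 spin -5.5
pose [519.  285.6  20.4] yaw 91.47 gap 40.1 t 3.23 F [-0.4  0.3  0.1]
dx -39.52 dy -11.96 dz -2.86 spin -5.5validation failed for argument at $[0]...
```

```bash
python3 -m jog '[{"grip":3.5,"dx":0,"dy":-2,"dz":0,"spin":0},{"grip":3.5,"dx":0,"dy":-5,"dz":0,"spin":0},{"grip":3.5,"dx":0,"dy":-9,"dz":0,"spin":0},{"grip":3.5,"dx":-2,"dy":-12,"dz":0,"spin":0},{"grip":3.5,"dx":-5,"dy":-12,"dz":-0.5,"spin":-1},{"grip":3.5,"dx":-10,"dy":-12,"dz":-1,"spin":-2},{"grip":3.5,"dx":-15,"dy":-12,"dz":-1.5,"spin":-3},{"grip":3.5,"dx":-20,"dy":-12,"dz":-2,"spin":-4},{"grip":3.5,"dx":-25,"dy":-12,"dz":-2.5,"spin":-5},{"grip":3.5,"dx":-30,"dy":-12,"dz":-2.9,"spin":-5.5},{"grip":3.5,"dx":-35,"dy":-12,"dz":-2.9,"spin":-5.5},{"grip":3.5,"dx":-38.5,"dy":-12,"dz":-2.9,"spin":-5.5},{"grip":3.5,"dx":-39.5,"dy":-12,"dz":-2.9,"spin":-5.5},{"grip":3.5,"dx":-39.5,"dy":-12,"dz":-2.9,"spin":-5.5},{"grip":3.5,"dx":-39.5,"dy":-12,"dz":-2.9,"spin":-5.5}]'
python3 - <<'E'
from h import *
c=shot('w3');hsv=cv2.cvtColor(c['color'],cv2.COLOR_RGB2HSV)
go(557.8,-108.7,21.2,97)
E
```

```text
clock: 5.1
eef_pos: [558.3, -107.4, 140.8]
eef_rot: [-1.571, -0.0, 1.694]
wrist_force: [-0.0, 0.1, 0.1]
finger_gap: 40.2
pose [ 558.2 -107.4  140.7] yaw 97.04 gap 40.1 t 5.15 F [-0.6  0.5 -1. ]
dx -0.12 dy 11.95 dz 0.06 spin 0.0
```

View pics/w3.png

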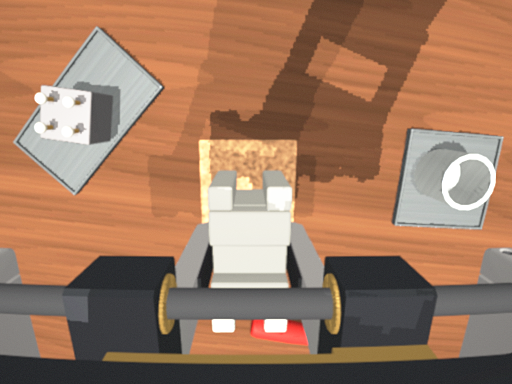

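```bash
python3 -m jog '[{"grip":3.5,"dx":-0.1,"dy":3,"dz":0.05,"spin":0},{"grip":3.5,"dx":-0.1,"dy":6.5,"dz":0.05,"spin":0},{"grip":3.5,"dx":-0.1,"dy":10,"dz":0.05,"spin":0},{"grip":3.5,"dx":-0.1,"dy":11.4,"dz":0.05,"spin":0},{"grip":3.5,"dx":-0.1,"dy":11.8,"dz":0.05,"spin":0},{"grip":3.5,"dx":-0.1,"dy":11.95,"dz":0.05,"spin":0},{"grip":3.5,"dx":-0.1,"dy":12,"dz":0.05,"spin":0},{"grip":3.5,"dx":-0.1,"dy":12,"dz":0.05,"spin":0},{"grip":6,"dx":-0.1,"dy":12,"dz":0.05,"spin":0},{"grip":8,"dx":-0.1,"dy":12,"dz":0.05,"spin":0},{"grip":8,"dx":-0.1,"dy":12,"dz":0.05,"spin":0},{"grip":8,"dx":-0.1,"dy":9,"dz":0.05,"spin":0},{"grip":8,"dx":-0.1,"dy":4,"dz":0.05,"spin":0},{"grip":8,"dx":-0.1,"dy":0,"dz":0.05,"spin":0},{"grip":8,"dx":-0.1,"dy":0,"dz":0.05,"spin":0}]'
python3 - <<'E'
from h import *
c=shot('w4')
go(517.2,89,140,97)
E
```

```text
clock: 7.02
eef_pos: [559.1, -109.9, 143.5]
eef_rot: [-1.576, 0.002, 1.692]
wrist_force: [0.2, 0.1, 0.1]
finger_gap: 79.7
pose [ 558.2 -109.7  141.3] yaw 96.97 gap 79.8 t 7.08 F [ 0.4  0.5 -0.5]
dx 20.22 dy 0.11 dz 1.65 spin -0.0
```

View pics/w4.png

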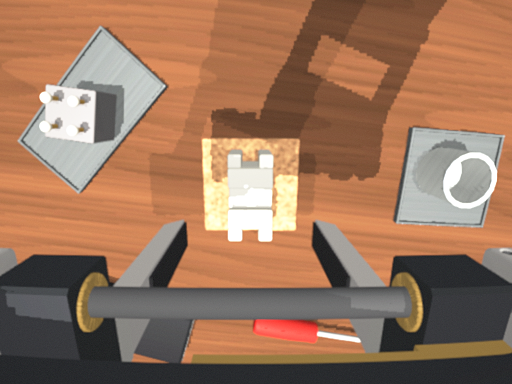

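```bash
python3 -m jog '[{"grip":9.4,"dx":5,"dy":0,"dz":0.4,"spin":0},{"grip":9.4,"dx":10,"dy":0,"dz":0.8,"spin":0},{"grip":9.4,"dx":15,"dy":0,"dz":1.2,"spin":0},{"grip":9.4,"dx":19,"dy":0,"dz":1.65,"spin":0},{"grip":9.4,"dx":20.2,"dy":0,"dz":1.65,"spin":0},{"grip":9.4,"dx":20.2,"dy":0,"dz":1.65,"spin":0}]'
python3 - <<'E'
from h import *
c=shot('w5'); im=c['color']
m=(im.min(2)>215); m[:,:150]=0;m[:,350:]=0;m[270:]=0
for k in blobs(m,300):
    P=cast(c,k.reshape(-1,2),56)[:,:2].astype(np.float32); print(k.reshape(-1,2).mean(0),cv2.minEnclosingCircle(P),rect(c,k,56))
go(517.2,89,20,97)
E
```

```text
clock: 7.82
eef_pos: [516.7, 88.9, 139.6]
eef_rot: [-1.57, 0.0, 1.693]
wrist_force: [0.3, 0.3, 0.1]
finger_gap: 94.0
[248.88888889 201.39506173] ((515.6334228515625, 87.64917755126953), 26.396728515625) (array([515.4,  87.8]), array([51.4, 51.2]), -83.0)
pose [516.9  88.3 139.8] yaw 96.97 gap 94.2 t 7.88 F [ 0.8  0.2 -0. ]
dx 0.07 dy 11.98 dz -0.05 spin -0.0
```

View pics/w5.png

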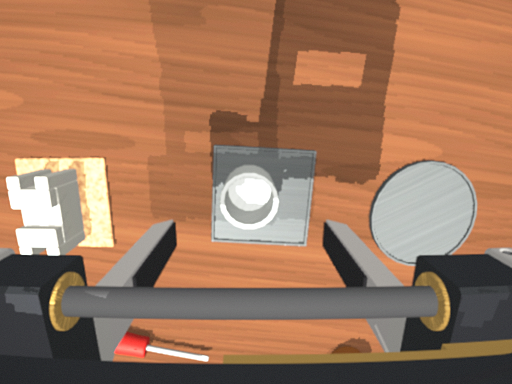

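```bash
python3 -m jog '[{"grip":9.4,"dx":-0.05,"dy":4,"dz":0.1,"spin":0},{"grip":9.4,"dx":-0.05,"dy":8,"dz":0.1,"spin":0},{"grip":9.4,"dx":-0.05,"dy":11,"dz":0.1,"spin":0},{"grip":9.4,"dx":-0.05,"dy":11.9,"dz":0.1,"spin":0},{"grip":9.4,"dx":-0.05,"dy":11.9,"dz":0.1,"spin":0},{"grip":4.7,"dx":-0.05,"dy":11.9,"dz":0.1,"spin":0},{"grip":4.7,"dx":-0.05,"dy":11.9,"dz":0.1,"spin":0},{"grip":4.7,"dx":-0.05,"dy":11.9,"dz":0.1,"spin":0},{"grip":4.7,"dx":-0.05,"dy":11.9,"dz":0.1,"spin":0},{"grip":4.7,"dx":-0.05,"dy":11.9,"dz":0.1,"spin":0},{"grip":4.7,"dx":-0.05,"dy":11.9,"dz":0.1,"spin":0}]' 20
python3 - <<'E'
from h import *
go(522.6,280.9,140,97)
E
```

```text
clock: 9.25
eef_pos: [516.0, 88.3, 21.6]
eef_rot: [-1.571, -0.0, 1.693]
wrist_force: [-0.6, -0.3, 2.8]
finger_gap: 52.4
pose [516.   88.3  21.6] yaw 96.98 gap 52.4 t 9.25 F [-0.6 -0.3  2.8]
dx 19.03 dy -11.84 dz -2.99 spin -0.0
```

```bash
python3 -m jog '[{"grip":4.7,"dx":0,"dy":-2,"dz":0,"spin":0},{"grip":4.7,"dx":0,"dy":-5,"dz":0,"spin":0},{"grip":4.7,"dx":0,"dy":-9,"dz":0,"spin":0},{"grip":4.7,"dx":2,"dy":-11.8,"dz":-0.5,"spin":0},{"grip":4.7,"dx":6,"dy":-11.8,"dz":-1,"spin":0},{"grip":4.7,"dx":11,"dy":-11.8,"dz":-2,"spin":0},{"grip":4.7,"dx":15,"dy":-11.8,"dz":-3,"spin":0},{"grip":4.7,"dx":18,"dy":-11.8,"dz":-3,"spin":0},{"grip":4.7,"dx":19,"dy":-11.8,"dz":-3,"spin":0},{"grip":4.7,"dx":19,"dy":-11.8,"dz":-3,"spin":0},{"grip":4.7,"dx":19,"dy":-11.8,"dz":-3,"spin":0}]'
python3 - <<'E'
from h import *
c=shot('w6'); go(522.6,280.9,22,97)
P=[(522.6+60*np.cos(a),280.9+60*np.sin(a),9) for a in np.linspace(0,6.28,60)]
im=c['color'][:,:,::-1].copy()
for p in proj(c,P): cv2.circle(im,tuple(int(round(v)) for v in p),1,(0,0,255),-1)
cv2.imwrite('pics/w6.png',im)
E
```

```text
clock: 10.62
eef_pos: [522.9, 279.5, 139.4]
eef_rot: [-1.571, 0.0, 1.692]
wrist_force: [-0.9, 0.2, -1.5]
finger_gap: 52.1
pose [522.9 279.5 139.5] yaw 96.91 gap 52.5 t 10.68 F [-0.4 -0.4 -0.9]
dx 0.14 dy 11.75 dz 0.02 spin -0.1
```

View pics/w6.png

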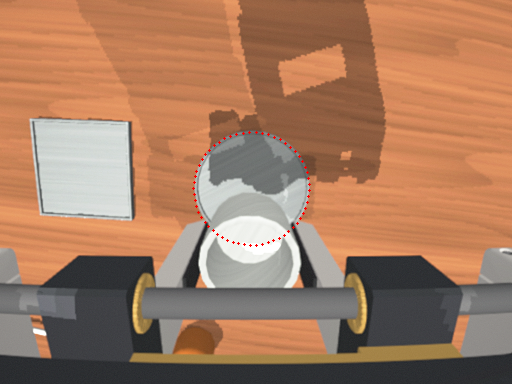

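```bash
python3 -m jog '[{"grip":4.7,"dx":0.1,"dy":3,"dz":0,"spin":0},{"grip":4.7,"dx":0.1,"dy":6.5,"dz":0,"spin":0},{"grip":4.7,"dx":0.1,"dy":10,"dz":0,"spin":0},{"grip":4.7,"dx":0.1,"dy":11.2,"dz":0,"spin":0},{"grip":4.7,"dx":0.1,"dy":11.6,"dz":0,"spin":0},{"grip":4.7,"dx":0.1,"dy":11.75,"dz":0,"spin":0},{"grip":4.7,"dx":0.1,"dy":11.75,"dz":0,"spin":0},{"grip":4.7,"dx":0.1,"dy":11.75,"dz":0,"spin":0},{"grip":6.5,"dx":0.1,"dy":11.75,"dz":0,"spin":0},{"grip":8.5,"dx":0.1,"dy":11.75,"dz":0,"spin":0},{"grip":8.5,"dx":0.1,"dy":11.75,"dz":0,"spin":0},{"grip":8.5,"dx":0.1,"dy":9,"dz":0,"spin":0},{"grip":8.5,"dx":0.1,"dy":4,"dz":0,"spin":0},{"grip":8.5,"dx":0.1,"dy":0,"dz":0,"spin":0},{"grip":8.5,"dx":0.1,"dy":0,"dz":0,"spin":0}]'
python3 - <<'E'
from h import *
c=shot('w7'); im=c['color']
m=(im.min(2)>215); m[:,:150]=0;m[:,350:]=0;m[270:]=0
for k in blobs(m,300):
    P=cast(c,k.reshape(-1,2),56)[:,:2].astype(np.float32); print(k.reshape(-1,2).mean(0),cv2.minEnclosingCircle(P),rect(c,k,56))
go(503.9,-274.3,150,88.5)
E
```

```text
clock: 12.55
eef_pos: [523.8, 282.1, 142.7]
eef_rot: [-1.576, -0.002, 1.692]
wrist_force: [-0.1, -0.1, -1.0]
finger_gap: 85.0
[244.48962656 209.2406639 ] ((527.3831787109375, 275.798828125), 32.80650329589844) (array([526.1, 281.1]), array([59.7, 51.4]), -6.7)
pose [522.9 281.7 140.3] yaw 96.98 gap 85.2 t 12.6 F [ 0.7 -0.9 -1.2]
dx -54.96 dy -1.02 dz 8.63 spin 8.5
```

```bash
python3 -m jog '[{"grip":9.4,"dx":-4,"dy":-1,"dz":0.6,"spin":1},{"grip":9.4,"dx":-9,"dy":-1,"dz":1.4,"spin":2},{"grip":9.4,"dx":-55,"dy":-1,"dz":8.6,"spin":8.5},{"grip":9.4,"dx":-55,"dy":-1,"dz":8.6,"spin":8.5},{"grip":9.4,"dx":-55,"dy":-1,"dz":8.6,"spin":8.5},{"grip":9.4,"dx":-55,"dy":-1,"dz":8.6,"spin":8.5},{"grip":9.4,"dx":-55,"dy":-1,"dz":8.6,"spin":8.5},{"grip":9.4,"dx":-55,"dy":-1,"dz":8.6,"spin":8.5},{"grip":9.4,"dx":-55,"dy":-1,"dz":8.6,"spin":8.5},{"grip":9.4,"dx":-55,"dy":-1,"dz":8.6,"spin":8.5},{"grip":9.4,"dx":-55,"dy":-1,"dz":8.6,"spin":8.5},{"grip":9.4,"dx":-55,"dy":-1,"dz":8.6,"spin":8.5},{"grip":9.4,"dx":-55,"dy":-1,"dz":8.6,"spin":8.5}]'
python3 - <<'E'
from h import *
from cell import viewer
c=shot('w8'); go(503.9,-274.3,20,88.5); im=c['color']
cv2.imwrite('pics/w8c.png',cv2.resize(im[90:290,130:380],None,fx=3,fy=3,interpolation=cv2.INTER_CUBIC)[:,:,::-1])
import pickle; pickle.dump(c,open('w8.pkl','wb'))
t=viewer.camera('top');pickle.dump(t,open('t8.pkl','wb'));cv2.imwrite('pics/t8.png',t['color'][:,:,::-1])
E
```

```text
clock: 14.22
eef_pos: [504.1, -273.7, 149.2]
eef_rot: [-1.57, -0.0, 1.546]
wrist_force: [0.4, -0.2, 0.7]
finger_gap: 94.3
pose [ 504.2 -273.8  149.4] yaw 88.55 gap 94.2 t 14.28 F [-0.3  0.4 -0. ]
dx -0.05 dy 12.94 dz 0.02 spin 0.1
```

View pics/w8c.png

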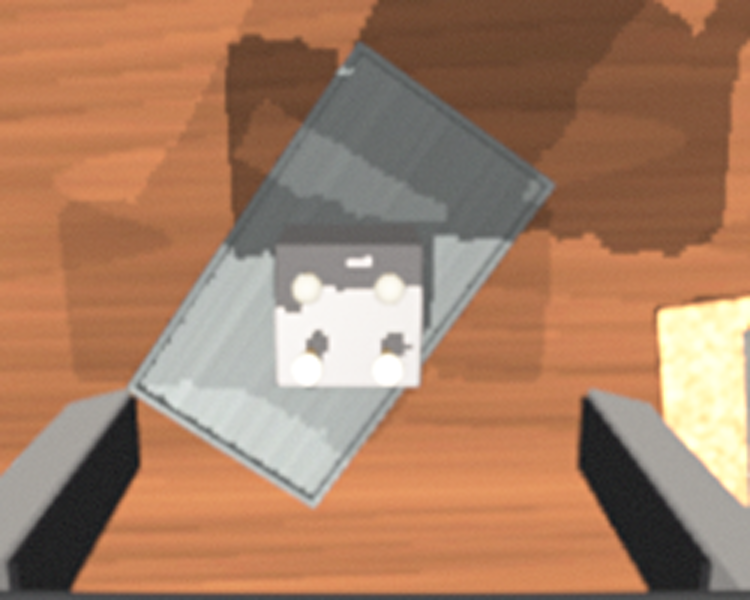

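Run:
```python
from h import *; import pickle
c=pickle.load(open('w8.pkl','rb'))
q=lambda l:[(130+(u+.5)/3-.5,90+(v+.5)/3-.5) for u,v in l]
P=cast(c,q([(276,243),(421,243),(421,386),(276,386)]),50); print(P.round(1),P.mean(0))
B=cast(c,q([(306,289),(390,289),(390,369),(306,369)]),67); print(B.round(1),B.mean(0))
T=cast(c,q([(361,44),(554,186),(314,505),(131,385)]),9); print(T.round(1),T.mean(0))
d=(T[0]+T[1]-T[2]-T[3])/2; print(np.hypot(*d[:2]),np.degrees(np.arctan2(d[1],d[0])))
t=pickle.load(open('t8.pkl','rb'));im=t['color'];m=(im.min(2)>195); m[:160]=0; m[300:]=0; m[:,:100]=0; m[:,420:]=0
for k in blobs(m,20): print('top white',k.reshape(-1,2).mean(0),*rect(t,k,56))
```

```text
[[ 477.1 -298.9   50. ]
 [ 478.2 -254.8   50. ]
 [ 524.  -255.1   50. ]
 [ 522.8 -301.1   50. ]] [ 500.52818674 -277.47467002   50.        ]
[[ 488.  -289.2   67. ]
 [ 488.6 -265.    67. ]
 [ 512.8 -265.4   67. ]
 [ 512.2 -290.2   67. ]] [ 500.38055304 -277.43219497   67.        ]
[[ 417.1 -271.4    9. ]
 [ 466.1 -205.7    9. ]
 [ 584.1 -293.3    9. ]
 [ 534.8 -358.6    9. ]] [ 500.52370051 -282.24990205    9.        ]
146.66480975622633 143.44525057607203
top white [146.85714286 225.07142857] [524.2 282.7] [50.9 48.9] -0.8
top white [300.20588235 207.42156863] [ 559.  -108.6] [79.7 40.8] 6.9
```

```bash
python3 -m jog '[{"grip":9.4,"dx":-0.35,"dy":4,"dz":0.35,"spin":0},{"grip":9.4,"dx":-0.35,"dy":8,"dz":0.35,"spin":0},{"grip":9.4,"dx":-0.35,"dy":11.5,"dz":0.35,"spin":0},{"grip":9.4,"dx":-0.35,"dy":12.9,"dz":0.35,"spin":0},{"grip":9.4,"dx":-0.35,"dy":12.9,"dz":0.35,"spin":0},{"grip":4.1,"dx":-0.35,"dy":12.9,"dz":0.35,"spin":0},{"grip":4.1,"dx":-0.35,"dy":12.9,"dz":0.35,"spin":0},{"grip":4.1,"dx":-0.35,"dy":12.9,"dz":0.35,"spin":0},{"grip":4.1,"dx":-0.35,"dy":12.9,"dz":0.35,"spin":0},{"grip":4.1,"dx":-0.35,"dy":12.9,"dz":0.35,"spin":0},{"grip":4.1,"dx":-0.35,"dy":12.9,"dz":0.35,"spin":0},{"grip":4.1,"dx":-0.35,"dy":12.9,"dz":0.35,"spin":0}]' 25
python3 - <<'E'
from h import *
go(523.9,102.8,150,93.8)
E
```

```text
clock: 15.82
eef_pos: [500.4, -278.2, 20.5]
eef_rot: [-1.571, -0.0, 1.544]
wrist_force: [-0.8, 0.4, 2.4]
finger_gap: 45.5
pose [ 500.4 -278.2   20.5] yaw 88.47 gap 45.5 t 15.82 F [-0.8  0.4  2.4]
dx 38.15 dy -12.95 dz -1.33 spin -5.3
```

```bash
python3 -m jog '[{"grip":4.1,"dx":0,"dy":-2,"dz":0,"spin":0},{"grip":4.1,"dx":0,"dy":-5,"dz":0,"spin":0},{"grip":4.1,"dx":0,"dy":-9,"dz":0,"spin":0},{"grip":4.1,"dx":2,"dy":-12.9,"dz":0,"spin":-1},{"grip":4.1,"dx":6,"dy":-12.9,"dz":-0.3,"spin":-2},{"grip":4.1,"dx":11,"dy":-12.9,"dz":-0.5,"spin":-3},{"grip":4.1,"dx":16,"dy":-12.9,"dz":-0.8,"spin":-4},{"grip":4.1,"dx":21,"dy":-12.9,"dz":-1.3,"spin":-5.3},{"grip":4.1,"dx":26,"dy":-12.9,"dz":-1.3,"spin":-5.3},{"grip":4.1,"dx":31,"dy":-12.9,"dz":-1.3,"spin":-5.3},{"grip":4.1,"dx":35,"dy":-12.9,"dz":-1.3,"spin":-5.3},{"grip":4.1,"dx":37.5,"dy":-12.9,"dz":-1.3,"spin":-5.3},{"grip":4.1,"dx":38.2,"dy":-12.9,"dz":-1.3,"spin":-5.3},{"grip":4.1,"dx":38.2,"dy":-12.9,"dz":-1.3,"spin":-5.3},{"grip":4.1,"dx":38.2,"dy":-12.9,"dz":-1.3,"spin":-5.3}]'
python3 - <<'E'
from h import *
c=shot('w9'); go(523.9,102.8,21.2,93.8)
a=np.radians(3.8);u=np.array([np.cos(a),np.sin(a)]);v=np.array([-u[1],u[0]])
im=c['color'][:,:,::-1].copy()
P=[(*(np.array([523.9,102.8])+52*(i*u+j*v)),9) for i,j in((-1,-1),(-1,1),(1,1),(1,-1))]
cv2.polylines(im,[proj(c,P).round().astype(int)],True,(0,0,255),1)
cv2.imwrite('pics/w9.png',im)
E
```

```text
clock: 17.7
eef_pos: [523.6, 102.4, 149.4]
eef_rot: [-1.571, 0.0, 1.636]
wrist_force: [-0.6, -0.5, -1.8]
finger_gap: 45.6
pose [523.6 102.4 149.4] yaw 93.71 gap 45.6 t 17.75 F [ 0.1 -0.1 -1.4]
dx 0.04 dy 12.82 dz -0.03 spin -0.1
```

View pics/w9.png

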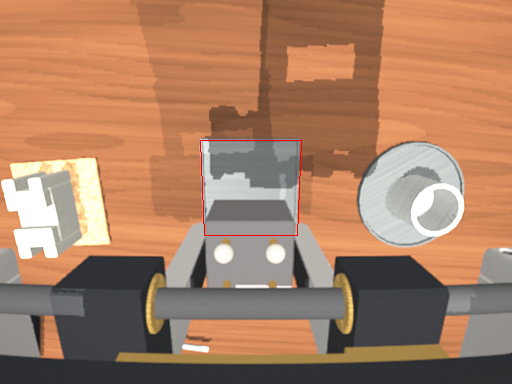

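```bash
python3 -m jog '[{"grip":4.1,"dx":0,"dy":3,"dz":0,"spin":0},{"grip":4.1,"dx":0,"dy":7,"dz":0,"spin":0},{"grip":4.1,"dx":0,"dy":11,"dz":0,"spin":0},{"grip":4.1,"dx":0,"dy":12.3,"dz":0,"spin":0},{"grip":4.1,"dx":0,"dy":12.65,"dz":0,"spin":0},{"grip":4.1,"dx":0,"dy":12.8,"dz":0,"spin":0},{"grip":4.1,"dx":0,"dy":12.85,"dz":0,"spin":0},{"grip":4.1,"dx":0,"dy":12.85,"dz":0,"spin":0},{"grip":6.5,"dx":0,"dy":12.85,"dz":0,"spin":0},{"grip":8,"dx":0,"dy":12.85,"dz":0,"spin":0},{"grip":8,"dx":0,"dy":12.85,"dz":0,"spin":0},{"grip":8,"dx":0,"dy":10,"dz":0,"spin":0},{"grip":8,"dx":0,"dy":5,"dz":0,"spin":0},{"grip":8,"dx":0,"dy":0,"dz":0,"spin":0},{"grip":8,"dx":0,"dy":0,"dz":0,"spin":0}]'
python3 - <<'E'
from h import *
go(558.8,-109,150,96.9)
E
```

```text
clock: 19.62
eef_pos: [525.1, 103.5, 153.1]
eef_rot: [-1.577, -0.0, 1.637]
wrist_force: [0.4, 0.0, -1.0]
finger_gap: 79.9
pose [525.1 103.5 153.1] yaw 93.78 gap 79.9 t 19.62 F [ 0.4  0.  -1. ]
dx -21.43 dy 0.32 dz -1.96 spin -3.1
```

```bash
python3 -m jog '[{"grip":8.5,"dx":-5,"dy":0,"dz":-0.5,"spin":-1},{"grip":9.4,"dx":-10,"dy":0,"dz":-1,"spin":-2},{"grip":9.4,"dx":-15,"dy":0,"dz":-1.5,"spin":-3},{"grip":9.4,"dx":-19,"dy":0,"dz":-2.1,"spin":-3.1},{"grip":9.4,"dx":-21.3,"dy":0,"dz":-2.1,"spin":-3.1},{"grip":9.4,"dx":-21.3,"dy":0,"dz":-2.1,"spin":-3.1},{"grip":9.4,"dx":-21.3,"dy":0,"dz":-2.1,"spin":-3.1}]'
python3 - <<'E'
from h import *
go(558.5,-108.8,20.7,96.9)
E
```

```text
clock: 20.5
eef_pos: [558.2, -107.1, 148.7]
eef_rot: [-1.57, -0.001, 1.691]
wrist_force: [0.2, 0.3, 0.2]
finger_gap: 94.0
pose [ 558.2 -107.1  148.7] yaw 96.89 gap 94.0 t 20.5 F [0.2 0.3 0.2]
dx -0.18 dy 12.80 dz -0.02 spin -0.0
```

```bash
python3 -m jog '[{"grip":9.4,"dx":-0.15,"dy":4,"dz":0,"spin":0},{"grip":9.4,"dx":-0.15,"dy":8,"dz":0,"spin":0},{"grip":9.4,"dx":-0.15,"dy":11.5,"dz":0,"spin":0},{"grip":9.4,"dx":-0.15,"dy":12.8,"dz":0,"spin":0},{"grip":9.4,"dx":-0.15,"dy":12.8,"dz":0,"spin":0},{"grip":3.5,"dx":-0.15,"dy":12.8,"dz":0,"spin":0},{"grip":3.5,"dx":-0.15,"dy":12.8,"dz":0,"spin":0},{"grip":3.5,"dx":-0.15,"dy":12.8,"dz":0,"spin":0},{"grip":3.5,"dx":-0.15,"dy":12.8,"dz":0,"spin":0},{"grip":3.5,"dx":-0.15,"dy":12.8,"dz":0,"spin":0},{"grip":3.5,"dx":-0.15,"dy":12.8,"dz":0,"spin":0},{"grip":3.5,"dx":-0.15,"dy":12.8,"dz":0,"spin":0}]' 20
python3 - <<'E'
from h import *
go(501.8,-281.5,140,53.5)
E
```

```text
clock: 22.0
eef_pos: [558.7, -109.4, 21.5]
eef_rot: [-1.571, 0.0, 1.691]
wrist_force: [-0.3, 1.3, 0.9]
finger_gap: 39.7
pose [ 558.7 -109.4   21.5] yaw 96.87 gap 39.7 t 22.0 F [-0.3  1.3  0.9]
dx -16.41 dy -11.85 dz 7.71 spin 43.4
```

```bash
python3 -m jog '[{"grip":3.5,"dx":0,"dy":-2,"dz":0,"spin":0},{"grip":3.5,"dx":0,"dy":-5,"dz":0,"spin":0},{"grip":3.5,"dx":0,"dy":-9,"dz":0,"spin":0},{"grip":3.5,"dx":-1,"dy":-11.8,"dz":0.5,"spin":5},{"grip":3.5,"dx":-4,"dy":-11.8,"dz":2,"spin":12},{"grip":3.5,"dx":-7,"dy":-11.8,"dz":3.5,"spin":20},{"grip":3.5,"dx":-10,"dy":-11.8,"dz":5,"spin":28},{"grip":3.5,"dx":-13,"dy":-11.8,"dz":6.3,"spin":36},{"grip":3.5,"dx":-15.5,"dy":-11.8,"dz":7.3,"spin":41},{"grip":3.5,"dx":-16.4,"dy":-11.8,"dz":7.7,"spin":43.4},{"grip":3.5,"dx":-16.4,"dy":-11.8,"dz":7.7,"spin":43.4},{"grip":3.5,"dx":-16.4,"dy":-11.8,"dz":7.7,"spin":43.4},{"grip":3.5,"dx":-16.4,"dy":-11.8,"dz":7.7,"spin":43.4}]'
python3 - <<'E'
from h import *
c=shot('w10'); go(501.8,-281.5,22.2,53.5)
a=np.radians(-36.5);u=np.array([np.cos(a),np.sin(a)]);v=np.array([-u[1],u[0]])
im=c['color'][:,:,::-1].copy()
P=[(*(np.array([501.8,-281.5])+75*i*u+42*j*v),9) for i,j in((-1,-1),(-1,1),(1,1),(1,-1))]
cv2.polylines(im,[proj(c,P).round().astype(int)],True,(0,0,255),1)
cv2.imwrite('pics/w10.png',im)
E
```

```text
clock: 23.62
eef_pos: [502.2, -280.7, 139.5]
eef_rot: [-1.571, -0.0, 0.935]
wrist_force: [0.9, -1.1, -1.4]
finger_gap: 40.1
pose [ 502.1 -280.8  139.5] yaw 53.55 gap 40.3 t 23.68 F [-0.2 -0.2 -1.2]
dx -0.08 dy 11.73 dz -0.02 spin 0.1
```

View pics/w10.png

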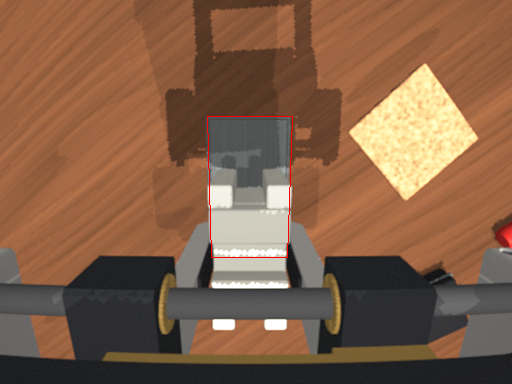

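```bash
python3 -m jog '[{"grip":3.5,"dx":-0.05,"dy":3,"dz":0,"spin":0},{"grip":3.5,"dx":-0.05,"dy":6.5,"dz":0,"spin":0},{"grip":3.5,"dx":-0.05,"dy":10,"dz":0,"spin":0},{"grip":3.5,"dx":-0.05,"dy":11.2,"dz":0,"spin":0},{"grip":3.5,"dx":-0.05,"dy":11.6,"dz":0,"spin":0},{"grip":3.5,"dx":-0.05,"dy":11.72,"dz":0,"spin":0},{"grip":3.5,"dx":-0.05,"dy":11.75,"dz":0,"spin":0},{"grip":3.5,"dx":-0.05,"dy":11.75,"dz":0,"spin":0},{"grip":6,"dx":-0.05,"dy":11.75,"dz":0,"spin":0},{"grip":8,"dx":-0.05,"dy":11.75,"dz":0,"spin":0},{"grip":8,"dx":-0.05,"dy":11.75,"dz":0,"spin":0},{"grip":8,"dx":-0.05,"dy":9,"dz":0,"spin":0},{"grip":8,"dx":-0.05,"dy":4,"dz":0,"spin":0},{"grip":8,"dx":-0.05,"dy":-2,"dz":4,"spin":0},{"grip":8,"dx":-0.05,"dy":-4,"dz":8,"spin":0},{"grip":8,"dx":-0.05,"dy":-4,"dz":12,"spin":0},{"grip":8,"dx":-0.05,"dy":-4,"dz":12,"spin":0},{"grip":8,"dx":-0.05,"dy":-4,"dz":12,"spin":0}]'
python3 - <<'E'
from h import *
from cell import viewer, monitor
print(monitor.read_state()['eef_pos'])
t=viewer.camera('top'); im=t['color']
cv2.imwrite('pics/t9.png',cv2.resize(im[120:270,110:410],None,fx=2.6,fy=2.6,interpolation=cv2.INTER_CUBIC)[:,:,::-1])
m=(im.min(2)>195); m[:160]=0; m[300:]=0; m[:,:100]=0; m[:,420:]=0
for k in blobs(m,20): print('white@56',*rect(t,k,56),'@50',*rect(t,k,50))
w=shot('w11'); wm=w['color'].min(2)>215
for k in blobs(wm,100): print('wrist white',k.reshape(-1,2).mean(0),*rect(w,k,56))
E
```

```text
clock: 25.92
eef_pos: [405.7, -210.8, 179.7]
eef_rot: [-1.572, -0.0, 0.933]
wrist_force: [-0.2, 0.7, -0.8]
finger_gap: 79.6
[ 405.66255964 -210.77272866  179.7040649 ]
white@56 [524.2 282.7] [50.9 48.9] -0.8 @50 [524.  284.7] [51.2 49.2] -0.8
white@56 [527.  103.2] [44.1 44. ] -86.1 @50 [526.8 103.9] [44.4 44.3] -86.1
white@56 [ 503.2 -279.2] [80.2 44.2] -36.7 @50 [ 502.8 -281. ] [80.8 44.5] -36.7
wrist white [249.3037037  274.74074074] [ 479.7 -267.2] [42.  30.5] 53.5
wrist white [388.21287129 225.24092409] [ 524.9 -117.7] [81.2 79.4] 5.7
```

View pics/t9.png

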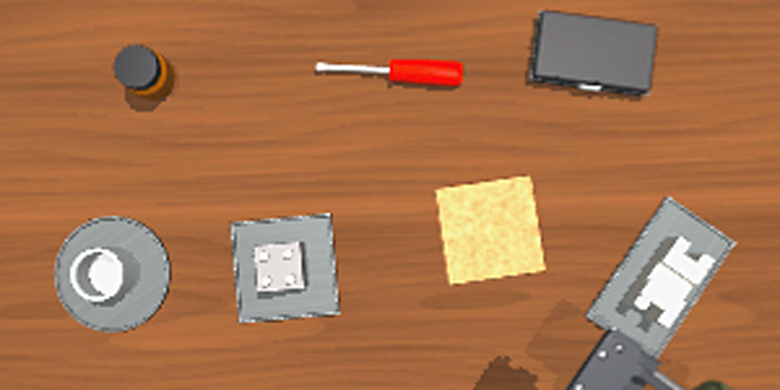

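View pics/w11.png

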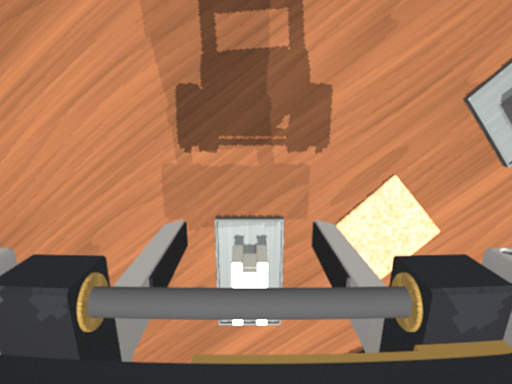

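```bash
python3 -c "
from cell import ticket; print(ticket.sign_off())"
```

```text
the job is handed in; nothing more can be done
None
```

The job is done and handed in at about 26 s of the 112 s. I moved the white block to the cork mat, the cup to the round tray, the pin stand to the square tray, and then the block from the mat into the long tray.

**Placement:** the last overhead picture shows all three upright in their trays. Offsets from the tray centres, both measured with the overhead camera:

| Fixture | Offset from tray centre | Angle |
|---|---|---|
| Block | about 2 mm | 0.2° off the tray's long axis |
| Cup | about 2.5 mm | – |
| Pin stand | about 3 mm | square to the tray to within about 0.1° |

**Everything else:** the mat is empty again. The jar, screwdriver and case look unmoved in the overhead picture; I judged that by eye and did not measure it. The gripper ended up clear of everything. The wrist force stayed under about 3 N in every reading I took, though I only read it at the end of each move.

**Checks that disagreed:**
- The wrist and overhead cameras put the long tray's centre about 3 mm apart, so I aimed between the two.
- A wrist-camera check of the cup just after release was spoiled by highlights, so I relied on the overhead view for the cup.
- The last wrist picture had the block partly hidden behind the gripper, so its position also comes from the overhead view.

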